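# Right the fallen bottle in the line-side lane and latch the gate

### The job

One of the red adhesive bottles has fallen over in the aluminium lane: stand it upright on the lane floor in the gap between its standing neighbours and let go of it. Then press the yellow barrier gate at the lane's mouth down until its catch holds it down by itself. Do not shift or tip the other bottles and leave the screwdriver beyond the lane where it is.

Things in the scene. Friction and masses are not known exactly. Their poses are not given: they have to be found in the camera images.
- tipped: the fallen red bottle, lying along the lane in the gap. Round, 135 long, about 160 g: body 48 diameter up to 88 from the base, shoulder tapering to 100, white cap 20 diameter from 100 to 135. Origin: centre of its base; z runs along its axis to the cap. Centre of mass about 47 from the base. Lying, its axis is 24 above the lane floor
- stand_a: a bottle exactly like the tipped one, standing in the lane; alone on the side of the gap towards the fallen bottle's base. Origin: centre of its base; z towards the cap
- stand_b: a bottle exactly like the tipped one, standing in the lane; the first on the side of the gap towards the fallen bottle's cap, 258 from the first one. Origin: centre of its base; z towards the cap
- stand_c: a bottle exactly like the tipped one, standing in the lane; behind the second one, 52 farther along. Origin: centre of its base; z towards the cap
- lane: fixed aluminium channel 446 long. Origin: middle of its underside, on the bench; its y runs along the lane, x across it. Floor 8 above the bench; two kerbs 6 thick rise 10 above the floor (18 above the bench), 56 apart inside, 68 outside. The gap between the standing neighbours is centred within 5 of the origin
- gate (a joint): the yellow barrier arm, hinged across one mouth of the lane (either end; a low plate closes the other end). 0 = sprung up at 0.6 rad above level, grows as it is pressed down; about 0.50 it pushes past the sprung catch (some 10 to 15 N at the pad), about 0.60 it is level and held by the catch, 0.66 is its hard stop. Let go before the catch snaps over it, it springs up again
- gate_pad (a point): middle of the top of the black press pad on the barrier arm (pad 34 along the arm by 26 wide); 77 from the hinge axis and, with the arm level, 13 above it
- gate_hinge (a point): middle of the gate's hinge axis, 50 above the bench. Its axes are those of the lane: the arm runs from here towards -x over the lane mouth and swings in the x-z plane; a catch post 68 high, 30 wide, stands 135 to 149 from it in -x, with the catch nose in front of the post at 119 (its axis; radius 8), 62 above the bench
- driver: screwdriver with orange handle, 190 long, lying on the bench beyond the lane; leave alone
Mind the look-alikes: they are no part of the job. Leave any blue or turquoise look-alike of the stand_b alone.

How it is judged:
By the outcome, as a careful person would: the job done as asked, in the order asked, and still so for the second after the job is handed in, with the robot touching nothing.
It also fails if it takes over 45 s, if anything falls off the work surface, if the arm or the gripper's body presses on something with over 40 N, if the wrist force passes 120 N, or if a joint passes its speed limit or range.

### The arm

A 6-joint arm with a two-finger parallel gripper is mounted at the origin on the work surface. World frame = base frame: x ahead of the robot, y to its left, z up, the work surface at z = 0. Lengths are in mm, angles in degrees, forces in N, time in s.
With the tool pointing down it reaches from about 350 to 850 mm from the base axis. Payload 8.1 kg.
Tool frame: the origin (TCP) lies midway between the tips of the shut fingers; the grasp point (between the pads) lies 19 mm behind it (r.pinch_z is the distance from the TCP to the grasp point, in mm); z points along the fingers, y is the line along which they close (so a half turn about z gives the same grasp; the last joint's range is limited). The gripper opens to 85 mm and grips with 20 to 120 N. Pads are 22 mm wide; open, the fingers measure 114 mm over their backs; the gripper's body (76 mm by 85 mm) begins 54 mm behind the grasp point. The pads swing forward as they close: fully open they stand 13 mm farther back than shut.
Start: joints at [-76.627, 7.471, 85.268, -0, 87.261, -4.893], TCP at [188.076, -569.765, 231.292] pointing down, gripper open.
Joint ranges: [-169.43, 169.43], [-51.17, 129.36], [1.28, 143.12], [-76.62, 256.62], [0, 156.53], [-152.29, 152.29]. Speed limits (degrees/s): [136.94, 136.94, 159.86, 180, 180, 180].

### API

Orientations are given as [roll, pitch, yaw] about the fixed x, y, z axes, in that order (R = Rz(yaw) Ry(pitch) Rx(roll)).
In Python, from bench import r gives the robot as it stands.
- The arm moves only by the shell command python3 -m jog 'ROWS' [OPENING] [FORCE]. ROWS is JSON, one flat list of numbers, 6 for each row, row after row: the shift along the tool's x, y, z in m, then the turn, a rotation vector about the tool's x, y, z in rad. A call has 1 to 8 rows; each row is the pose to reach, as a shift and turn from the pose commanded when the call began, along the tool's axes at that moment; what a row does not reach only later rows make up. A row lasts 1/8 s, in which the tool goes at most 62.5 mm and 10.7 degrees, less where a joint would pass 70% of its speed; a pose out of reach is approached as far as the arm can. A call with a gripper value outside its range is refused whole. OPENING is the opening, from -1 (shut) to 1 (fully open), set as the call begins (- or left out, the last holds). The fingers move at their own pace and stop on an object; FORCE is the grip in N (left out, the last holds). Time passes only in rows, so rows that repeat a pose let the fingers close. It gives the time, the measured TCP pose, the force, the opening and the grip force at its end, in the units of the state.
- r.sense(): the state, without advancing time (a new reading comes with each control period).
- r.snapshot(name): name is "scene" or "top" or "wrist"; returns a dict with "pixels" (400x640x3 uint8, red, green, blue), "range_z" (400x640 float32, mm along the optical axis (not along the pixel's ray), 0 where there is no reading), "K" (3x3 intrinsics, pixels), "rvec" (rotation vector, rad) and "tvec" (3), from world to camera coordinates, as OpenCV has them. Camera axes: x right, y down, z forward; pixel columns grow to the right and rows downward; lengths in mm; the calibration is good to about 2 mm. A picture is of the moment at which its call begins.
- r.hand_in(): hands the job in; it is judged then, once.
Trained networks look in a picture, given as the dict that the camera call returned (one of the last four; its "shot" number tells which), for a name from the list of things; names that differ only in an ending like _2 or _b are one class to them, and where a whole thing is asked for, a point or a joint stands for the part that bears it (a point fixed in the world has none). Each returns a list of dicts, best first, with "score" (0 to 1); they miss things now and then, are a little off and sometimes report something else, mostly with a low value. They report only what shows in the picture. A call takes as long as a camera call. They do not tell look-alikes from the thing itself.
- r.look_for(picture, target): "bbox" ([left, top, right, bottom] in pixels, round what is visible of it).
- r.outline_of(picture, target): "region" (400x640 bool, what is visible of it) and "bbox" ([left, top, right, bottom] in pixels, round what is visible of it).
The state is a dict: "time": time; "joint_pos": joint angles; "qd": joint speeds; "joint_efforts": joint torques, N m; "tool_pos": TCP position; "tcp_rot": TCP orientation; "ft_force": force on the tool from outside, world axes, zero at the start; "wrist_torque": the same for the moment, N m; "finger_gap": finger opening in mm; "grip_force": force on a finger pad.
Only numpy, scipy, OpenCV 4.12 (cv2) and the standard library are available. Lean on these libraries where they do the work, as an engineer would, in place of code of your own. Each camera call takes 0.05 s, during which the arm holds its last target. There are 200 camera calls.

## Working session

There is one attempt and no reset: what is moved stays moved. The work goes in short steps, Python scripts to look and compute and a shell command to move; the robot and the scene stay as the last step left them, time stands still between calls to the robot, and variables do not carry over. Pictures are saved under pics/ and viewed, at most 10 in all, crops included, and the job is handed in when it is done.

```bash
ls; mkdir -p pics; cat > h.py <<'E'
import numpy as np, cv2
from bench import r
def snap(n,f=None):
    s=r.snapshot(n)
    if f: cv2.imwrite('pics/'+f,cv2.cvtColor(s['pixels'],cv2.COLOR_RGB2BGR))
    return s
def cloud(s):
    K=s['K'];z=s['range_z'];v,u=np.mgrid[:400,:640]
    c=np.stack([(u-K[0,2])/K[0,0]*z,(v-K[1,2])/K[1,1]*z,z],-1)
    R,_=cv2.Rodrigues(np.array(s['rvec'],float)); w=(c-np.array(s['tvec']).ravel())@R
    w[z==0]=np.nan
    return w
E
python3 - <<'E'
from h import *
a=snap('scene','scene1.png'); b=snap('top','top1.png')
cv2.imwrite('pics/both.png',cv2.cvtColor(np.vstack([a['pixels'],b['pixels']])[:,:,::1],cv2.COLOR_RGB2BGR)[::1])
for nm,s in (('scene',a),('top',b)):
    w=cloud(s)
    for t in ('tipped','stand_a','lane','gate','gate_pad','driver'):
        for d in r.outline_of(s,t):
            p=w[d['region']]; p=p[~np.isnan(p[:,0])]
            print(nm,t,round(d['score'],2),np.round(d['bbox']),np.round(np.median(p,0)) if len(p) else None,np.round(np.percentile(p,[2,98],axis=0)).tolist() if len(p) else '')
E
```

```text
pics
scene tipped 0.81 [273. 184. 329. 209.] [531. -16.  41.] [[508.0, -67.0, 16.0], [541.0, 58.0, 56.0]]
scene stand_a 0.96 [230. 160. 252. 212.] [ 536. -142.   73.] [[516.0, -166.0, 14.0], [544.0, -122.0, 141.0]]
scene stand_a 0.93 [332. 185. 354. 245.] [653.  89.  64.] [[629.0, 68.0, 2.0], [662.0, 112.0, 134.0]]
scene stand_a 0.9 [345. 134. 360. 173.] [410. 135.  94.] [[109.0, 119.0, -3.0], [426.0, 161.0, 135.0]]
scene stand_a 0.64 [357. 150. 381. 206.] [522. 162.  71.] [[415.0, 141.0, 6.0], [532.0, 188.0, 141.0]]
scene stand_a 0.64 [312. 137. 332. 186.] [426.  45.  64.] [[407.0, 23.0, 5.0], [435.0, 67.0, 133.0]]
scene stand_a 0.58 [336. 155. 360. 207.] [522. 115.  88.] [[506.0, 90.0, 24.0], [532.0, 135.0, 141.0]]
scene lane 0.97 [205. 193. 388. 220.] [540. -77.   8.] [[479.0, -229.0, -0.0], [557.0, 203.0, 18.0]]
scene gate 0.82 [390. 158. 403. 198.] [512. 229.  94.] [[467.0, 217.0, 53.0], [557.0, 241.0, 116.0]]
scene gate_pad 0.58 [392. 156. 406. 196.] [512. 229.  93.] [[363.0, 216.0, -1.0], [557.0, 269.0, 116.0]]
top tipped 0.57 [303. 216. 363. 236.] [510. -14.  51.] [[490.0, -6
[... 540 characters left out ...]
0]]
top stand_a 0.73 [246. 220. 271. 243.] [502. 160. 102.] [[481.0, 141.0, 48.0], [524.0, 185.0, 146.0]]
top lane 0.84 [239. 210. 430. 251.] [504. -42.  10.] [[468.0, -231.0, 3.0], [551.0, 205.0, 37.0]]
top lane 0.33 [304. 215. 364. 238.] [510. -15.  51.] [[488.0, -68.0, 9.0], [536.0, 59.0, 60.0]]
top gate 0.83 [218. 209. 231. 252.] [498. 230. 102.] [[459.0, 216.0, 1.0], [555.0, 254.0, 121.0]]
top gate_pad 0.92 [222. 208. 235. 250.] [501. 229. 103.] [[461.0, 218.0, 56.0], [556.0, 239.0, 121.0]]
top gate_pad 0.53 [276. 104. 333. 118.] [790.  36.  23.] [[779.0, -9.0, 11.0], [804.0, 105.0, 30.0]]
top driver 0.92 [256. 104. 335. 120.] [792.  44.  23.] [[779.0, -9.0, 11.0], [804.0, 167.0, 30.0]]
```

```bash
python3 - <<'E'
import cv2,numpy as np
a=cv2.imread('pics/scene1.png')[120:270,190:440];b=cv2.imread('pics/top1.png')[90:300,200:450]
c=np.vstack([cv2.resize(a,None,fx=1.6,fy=1.6),cv2.resize(b,None,fx=1.6,fy=1.6)])
c=np.hstack([cv2.resize(a,(400,240)),cv2.resize(b,(400,336))[:240]]) if 0 else c
cv2.imwrite('pics/c1.png',c);print(c.shape)
E
```

```text
(576, 400, 3)
```

View pics/c1.png

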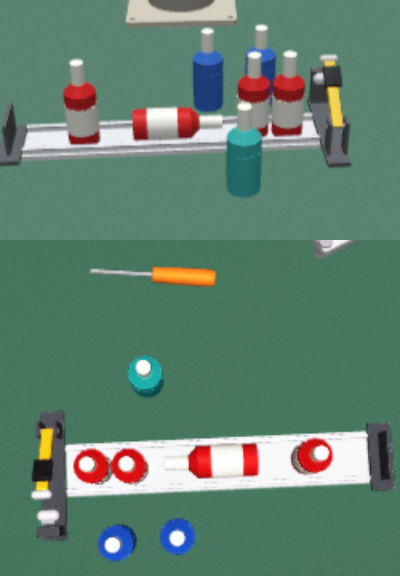

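The tipped bottle is the only lying red one (top px ~(333,226)). The others it could be confused with:
- Standing reds: a at (395,227), b at (279,229), c at (258,231).
- Blue look-alikes: (310,273) and (276,280).
- Turquoise look-alike: (294,176).

The gate is at the +y mouth (px ~(226,230)), hinge at the top (+x) end. Next I'll measure precisely.

```bash
python3 - <<'E'
from h import *
s=snap('top'); w=cloud(s); im=s['pixels'].astype(int)
R,_=cv2.Rodrigues(np.array(s['rvec'],float)); print('cam',(-R.T@np.array(s['tvec']).ravel()).round(),'K',s['K'][0,0])
X,Y,Z=w[...,0],w[...,1],w[...,2]
def med(m): return w[m].mean(0).round(1),m.sum(), w[m].min(0).round(),w[m].max(0).round()
for n,(x,y) in dict(a=(513,-140),b=(501,109),c=(502,160)).items():
    m=(abs(X-x)<30)&(abs(Y-y)<26)&(Z>138); print(n,med(m))
m=(abs(X-510)<35)&(Y>-75)&(Y<85)&(Z>20)&(Z<75)
for y in range(-70,80,10):
    k=m&(Y>=y)&(Y<y+10); 
    if k.sum()>3: print(y,k.sum(),X[k].min().round(),X[k].max().round(),np.percentile(Z[k],95).round(),Y[k].min().round(),Y[k].max().round())
blk=(im.max(-1)<50)&(abs(Y-229)<25)&(Z>70)&(abs(X-505)<60)
print('pad',med(blk))
yel=(im[...,0]>150)&(im[...,1]>110)&(im[...,2]<80)&(abs(Y-229)<30)
print('yel',med(yel)); p=w[yel]; print(np.polyfit(p[:,0],p[:,2],1),np.polyfit(p[:,0],p[:,1],1))
# kerb tops
k=(Z>13)&(Z<24)&(abs(X-510)<60)&(abs(Y)<200)
for lo in (0,1):
    q=w[k&((X>510) if lo else (X<505))]; print('kerb',len(q),np.polyfit(q[:,1],q[:,0],1))
st=r.sense(); print(st['tool_pos'],st['tcp_rot'],st['finger_gap'],st['time'])
c=cv2.resize(s['pixels'][205:260,210:435][...,::-1],None,fx=3.5,fy=3.5,interpolation=cv2.INTER_CUBIC);cv2.imwrite('pics/c2.png',c)
E
```

```text
cam [ 446.   37. 1222.] K 511.958815624411
a (array([ 515.5, -144.6,  143.4]), np.int64(74), array([ 506., -155.,  139.]), array([ 525., -136.,  150.]))
b (array([502.9, 112.4, 143.7]), np.int64(69), array([493., 103., 138.]), array([512., 122., 148.]))
c (array([502.8, 164.1, 143.2]), np.int64(73), array([493., 155., 139.]), array([513., 173., 149.]))
-70 100 481.0 544.0 58.0 -70.0 -60.0
-60 91 479.0 544.0 59.0 -60.0 -51.0
-50 98 479.0 542.0 59.0 -50.0 -40.0
-40 104 479.0 542.0 59.0 -40.0 -30.0
-30 94 476.0 540.0 58.0 -30.0 -20.0
-20 102 477.0 542.0 59.0 -20.0 -10.0
-10 100 477.0 542.0 59.0 -10.0 -1.0
0 91 479.0 542.0 59.0 0.0 10.0
10 107 477.0 540.0 58.0 10.0 20.0
20 64 477.0 540.0 52.0 21.0 29.0
30 35 479.0 540.0 43.0 31.0 38.0
40 51 477.0 540.0 44.0 40.0 50.0
50 42 477.0 540.0 43.0 52.0 59.0
60 21 477.0 536.0 45.0 61.0 68.0
70 5 477.0 538.0 24.0 73.0 78.0
pad (array([496.4, 228.5, 106.1]), np.int64(149), array([482., 216.,  93.]), array([511., 242., 117.]))
yel (array([522.5, 230.5,  77.1]), np.int64(171), array([471., 221.,  -2.]), array([557., 257., 118.]))
[ -0.64605716 414.7166913 ] [3.43516504e-02 2.12551217e+02]
kerb 512 [-3.95408815e-02  4.78910524e+02]
kerb 461 [-3.51162792e-02  5.38746905e+02]
[ 188.10678293 -569.7823432   231.33502075] [ 1.79994401e+02 -5.42098345e-04  1.82675831e+01] 85.44302105654037 0.75
```

View pics/c2.png

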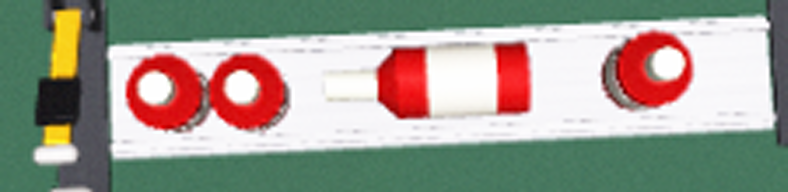

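The top view matches the measurements: the lane axis is x ≈ 508.9 − 0.037·y (yaw 2.1°). The tipped bottle's base is at y ≈ −68 and its cap end at 67. Standing bottles are at y = −144.6, 112.4 and 164.1. The pad top is near (496,229,106).

```bash
cat >> h.py <<'E'
from scipy.spatial.transform import Rotation as Ro
def pose(az_x,tilt):
    "tool down, tool x at heading az_x deg, then turned about tool y by tilt deg"
    return Ro.from_euler('xyz',[180,0,az_x],degrees=True)*Ro.from_euler('y',tilt,degrees=True)
def row(p,R,st=None):
    st=st or r.sense(); R0=Ro.from_euler('xyz',st['tcp_rot'],degrees=True)
    d=R0.inv().apply(np.array(p)-st['tool_pos'])/1000; v=(R0.inv()*R).as_rotvec()
    n=max(np.linalg.norm(d)/.0625,np.degrees(np.linalg.norm(v))/10.7)
    print(np.r_[d,v].round(4).tolist(),'rows>=%.1f'%n); return d,v
def show():
    st=r.sense(); print({k:np.round(st[k],1).tolist() for k in ('time','joint_pos','tool_pos','tcp_rot','ft_force','finger_gap','grip_force')})
E
python3 - <<'E'
from h import *
row([510,24,231],pose(92.1,-20))
row([510,24,231],pose(92.1,0))
E
```

```text
[0.4918, -0.463, 0.0003, -0.2247, -0.2991, -1.2748] rows>=10.8
[0.4918, -0.463, 0.0003, 0.0001, 0.0001, -1.2886] rows>=10.8
```

```bash
python3 -m jog '[0.4918,-0.463,0,-0.2247,-0.2991,-1.2748, 0.4918,-0.463,0,-0.2247,-0.2991,-1.2748, 0.4918,-0.463,0,-0.2247,-0.2991,-1.2748, 0.4918,-0.463,0,-0.2247,-0.2991,-1.2748, 0.4918,-0.463,0,-0.2247,-0.2991,-1.2748, 0.4918,-0.463,0,-0.2247,-0.2991,-1.2748, 0.4918,-0.463,0,-0.2247,-0.2991,-1.2748, 0.4918,-0.463,0,-0.2247,-0.2991,-1.2748]' 1; python3 - <<'E'
from h import *
show();row([510,24,231],pose(92.1,-20))
E
```

```text
time: 1.75
tool_pos: [426.9, -127.8, 231.8]
tcp_rot: [179.9, 20.1, 92.3]
ft_force: [1.7, -1.1, -0.2]
finger_gap: 85.3
grip_force: 0.0
{'time': 1.8, 'joint_pos': [-7.4, -20.9, 113.7, -19.9, 84.0, -8.1], 'tool_pos': [426.9, -127.8, 231.8], 'tcp_rot': [179.9, 20.1, 92.3], 'ft_force': [1.7, -1.1, -0.2], 'finger_gap': 85.3, 'grip_force': 0.0}
[0.1396, 0.0892, -0.05, 0.0027, 0.0011, 0.0033] rows>=2.8
```

```bash
python3 - <<'E'
from h import *
row([510,33,157],pose(92.1,-20))
E
python3 -m jog '[0.1396,0.0892,-0.05,0,0,0, 0.1396,0.0892,-0.05,0,0,0, 0.1396,0.0892,-0.05,0,0,0, 0.1396,0.0892,-0.05,0,0,0]'; python3 - <<'E'
from h import *
show();row([509.5,33,157],pose(92.1,-20));row([509.5,-17,20],pose(92.1,-20))
s=snap('wrist','w1.png')
E
```

```text
[0.1734, 0.0895, 0.0164, 0.0027, 0.0011, 0.0033] rows>=3.1
time: 2.25
tool_pos: [511.0, 24.2, 229.8]
tcp_rot: [-179.9, 20.0, 92.3]
ft_force: [-2.5, -0.8, -0.4]
finger_gap: 85.4
grip_force: 0.0
{'time': 2.2, 'joint_pos': [10.8, -3.1, 98.5, -19.7, 87.8, 9.8], 'tool_pos': [511.0, 24.2, 229.8], 'tcp_rot': [-179.9, 20.0, 92.3], 'ft_force': [-2.5, -0.8, -0.4], 'finger_gap': 85.4, 'grip_force': 0.0}
[0.0332, -0.0011, 0.0654, 0.0005, -0.0007, 0.0041] rows>=1.2
[0.033, -0.003, 0.2112, 0.0005, -0.0007, 0.0041] rows>=3.4
```

View pics/w1.png

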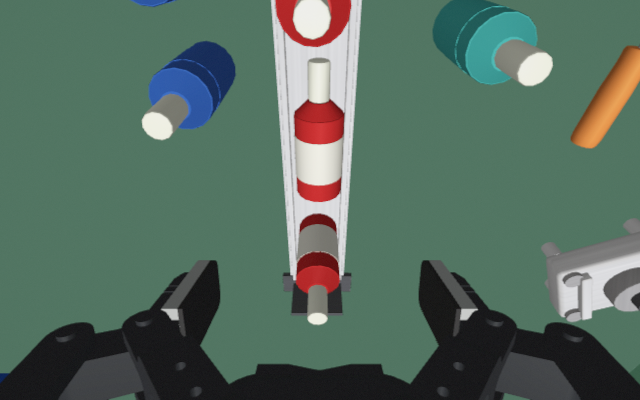

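The view shows the fallen red bottle (px 319,150) centred between the fingers, with stand_b above it (312,10) and stand_a below (318,270). I'll check camera clearance, then descend.

```bash
python3 - <<'E'
from h import *
s=r.snapshot('wrist'); R,_=cv2.Rodrigues(np.array(s['rvec'],float)); c=-R.T@np.array(s['tvec']).ravel()
st=r.sense(); print('cam in tool',Ro.from_euler('xyz',st['tcp_rot'],degrees=True).inv().apply(c-st['tool_pos']).round())
w=cloud(s); im=s['pixels'].astype(int); X,Y,Z=w[...,0],w[...,1],w[...,2]
m=(Z>45)&(Z<75)&(abs(Y+25)<42)&(abs(X-510)<30); print(w[m].mean(0).round(1),w[m].min(0).round(1),w[m].max(0).round(1))
m=(Z>30)&(Z<75)&(Y>32)&(Y<75)&(abs(X-508)<20); print(w[m].mean(0).round(1),w[m].min(0).round(1),w[m].max(0).round(1))
E
```

```text
cam in tool [  74.    0. -143.]
[511.6 -21.6  52.9] [490.3 -67.   45. ] [533.  17.  58.]
[508.9  50.2  39.3] [499.1  32.   30.1] [519.3  65.7  44.2]
```

```bash
python3 - <<'E'
from h import *
row([510,-3,120],pose(92.1,0)); row([510,-3,17],pose(92.1,0))
E
```

```text
[0.0147, -0.0008, 0.112, -0.0007, 0.3493, 0.0014] rows>=1.9
[0.0499, -0.0007, 0.2088, -0.0007, 0.3493, 0.0014] rows>=3.4
```

```bash
python3 -m jog '[0.0147,-0.0008,0.112,0,0.3493,0.0014, 0.0147,-0.0008,0.112,0,0.3493,0.0014, 0.0323,-0.0008,0.16,0,0.3493,0.0014, 0.0444,-0.0008,0.194,0,0.3493,0.0014, 0.0499,-0.0007,0.2088,0,0.3493,0.0014, 0.0499,-0.0007,0.2088,0,0.3493,0.0014, 0.0499,-0.0007,0.2088,0,0.3493,0.0014]' 1; python3 -c "
from h import *
show()"
```

```text
time: 3.22
tool_pos: [511.8, -3.4, 19.3]
tcp_rot: [179.8, 0.0, 92.0]
ft_force: [-0.5, 0.1, 1.3]
finger_gap: 85.4
grip_force: 0.0
{'time': 3.2, 'joint_pos': [-6.1, 6.2, 110.2, 0.0, 63.4, -8.2], 'tool_pos': [511.8, -3.4, 19.3], 'tcp_rot': [179.8, 0.0, 92.0], 'ft_force': [-0.5, 0.1, 1.3], 'finger_gap': 85.4, 'grip_force': 0.0}
```

```bash
python3 -m jog '[0,0,0,0,0,0, 0,0,0,0,0,0, 0,0,0,0,0,0, 0,0,0,0,0,0, 0,0,0,0,0,0, 0,0,0,0,0,0]' -1 45; python3 -c "
from h import *
show()"
```

```text
time: 3.98
tool_pos: [511.1, -3.2, 18.5]
tcp_rot: [179.9, -0.0, 92.0]
ft_force: [-2.6, 0.7, 7.4]
finger_gap: 46.7
grip_force: 45.3
{'time': 4.0, 'joint_pos': [-6.1, 6.2, 110.3, 0.0, 63.4, -8.2], 'tool_pos': [511.1, -3.2, 18.5], 'tcp_rot': [179.9, -0.0, 92.0], 'ft_force': [-2.6, 0.7, 7.4], 'finger_gap': 46.7, 'grip_force': 45.3}
```

```bash
python3 -m jog '[0,0,-0.01,0,0,0, 0,0,-0.03,0,0,0, 0,0,-0.07,0,0,0, 0,0,-0.12,0,0,0, 0,0,-0.17,0,0,0, 0,0,-0.22,0,0,0, 0,0,-0.22,0,0,0]' - 60; python3 - <<'E'
from h import *
show(); s=snap('scene'); w=snap('wrist')
c=np.vstack([cv2.resize(s['pixels'][40:240,180:420],(480,400))[:,:,::-1],cv2.resize(w['pixels'],(320,200))[:,:,::-1].copy() if 0 else np.hstack([cv2.resize(w['pixels'],(320,200)),np.zeros((200,160,3),np.uint8)])[:,:,::-1]])
cv2.imwrite('pics/l1.png',c)
E
```

```text
time: 4.85
tool_pos: [512.8, -3.5, 243.2]
tcp_rot: [179.5, 0.1, 92.0]
ft_force: [0.4, -0.6, -3.1]
finger_gap: 46.0
grip_force: 62.2
{'time': 4.8, 'joint_pos': [-6.1, -7.0, 98.5, 0.0, 87.9, -8.2], 'tool_pos': [512.8, -3.5, 243.2], 'tcp_rot': [179.5, 0.1, 92.0], 'ft_force': [0.4, -0.6, -3.1], 'finger_gap': 46.0, 'grip_force': 62.2}
```

View pics/l1.png

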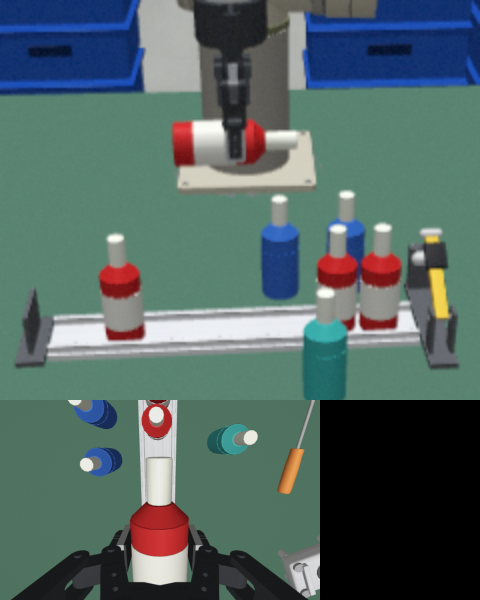

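```bash
python3 - <<'E'
from h import *
row([519,-6.5,260],pose(92.1,45)); row([519,-6.5,260],pose(65,80)); row([519,-6.5,260],pose(45,90))
E
```

```text
[-0.0035, 0.0087, -0.0225, 0.0014, 0.7852, -0.0008] rows>=4.2
[-0.0035, 0.0087, -0.0225, -0.3281, 1.368, 0.3926] rows>=7.8
[-0.0035, 0.0087, -0.0225, -0.6406, 1.4733, 0.6419] rows>=9.3
```

```bash
python3 -m jog '[-0.0035,0.0087,-0.0225,0,0.7852,0, -0.0035,0.0087,-0.0225,0,0.7852,0, -0.0035,0.0087,-0.0225,0,0.7852,0, -0.0035,0.0087,-0.0225,-0.3281,1.368,0.3926, -0.0035,0.0087,-0.0225,-0.3281,1.368,0.3926, -0.0035,0.0087,-0.0225,-0.3281,1.368,0.3926, -0.0035,0.0087,-0.0225,-0.3281,1.368,0.3926, -0.0035,0.0087,-0.0225,-0.3281,1.368,0.3926]'; python3 - <<'E'
from h import *
show();row([519,-6.5,260],pose(45,90))
E
```

```text
time: 5.95
tool_pos: [518.5, -6.7, 258.3]
tcp_rot: [-179.2, -79.6, 64.3]
ft_force: [0.2, 0.8, -2.6]
finger_gap: 46.1
grip_force: 62.4
{'time': 6.0, 'joint_pos': [-48.1, 10.2, 113.3, 68.1, 102.9, -38.1], 'tool_pos': [518.5, -6.7, 258.3], 'tcp_rot': [-179.2, -79.6, 64.3], 'ft_force': [0.2, 0.8, -2.6], 'finger_gap': 46.1, 'grip_force': 62.4}
[0.0018, 0.0004, 0.0001, -0.3494, 0.1796, 0.0293] rows>=2.1
```

```bash
python3 -m jog '[0.0018,0.0004,0,-0.3494,0.1796,0.0293, 0.0018,0.0004,0,-0.3494,0.1796,0.0293, 0.0018,0.0004,0,-0.3494,0.1796,0.0293, 0.0018,0.0004,0,-0.3494,0.1796,0.0293]'; python3 - <<'E'
from h import *
show();row([519,-6.5,120],pose(45,90));
s=snap('scene'); w=cloud(s); t=snap('top'); wt=cloud(t)
im=s['pixels']; 
# bottle cloud near TCP
for nm,W in(('scene',w),('top',wt)):
    m=(abs(W[...,0]-510)<45)&(abs(W[...,1]+16)<45)&(W[...,2]>150)&(W[...,2]<345)
    p=W[m]; print(nm,len(p))
    for z in range(180,345,10):
        q=p[(p[:,2]>=z)&(p[:,2]<z+10)]
        if len(q)>3: print(z,len(q),q.min(0).round(),q.max(0).round())
cv2.imwrite('pics/p1.png',cv2.resize(im[60:260,180:440],(780,600))[:,:,::-1])
E
```

```text
time: 6.45
tool_pos: [519.7, -6.6, 261.6]
tcp_rot: [126.9, -89.5, 98.5]
ft_force: [0.4, -0.1, -0.7]
finger_gap: 46.4
grip_force: 62.5
{'time': 6.4, 'joint_pos': [-53.1, 1.5, 131.6, 83.9, 96.0, -43.9], 'tool_pos': [519.7, -6.6, 261.6], 'tcp_rot': [126.9, -89.5, 98.5], 'ft_force': [0.4, -0.1, -0.7], 'finger_gap': 46.4, 'grip_force': 62.5}
[-0.1416, -0.0015, 0.0002, -0.0072, 0.0048, 0.0065] rows>=2.3
scene 1264
190 48 [519. -40. 193.] [540.   5. 200.]
200 83 [519. -40. 200.] [539.   5. 210.]
210 90 [512. -42. 210.] [540.   6. 220.]
220 88 [514. -41. 220.] [541.   6. 230.]
230 92 [515. -41. 230.] [541.   6. 239.]
240 89 [513. -58. 240.] [541.   6. 250.]
250 132 [465. -61. 250.] [544.  11. 260.]
260 176 [466. -61. 260.] [545.  11. 270.]
270 144 [465. -61. 270.] [540.   9. 280.]
280 121 [506. -38. 280.] [538.   5. 290.]
290 63 [508. -29. 290.] [528.  -3. 300.]
300 41 [511. -24. 300.] [523.  -7. 310.]
310 40 [511. -24. 311.] [526.  -7. 320.]
320 57 [507. -26. 320.] [525.  -6. 330.]
top 886
230 4 [488. -30. 231.] [509.   7. 239.]
250 15 [467. -60. 252.] [519.  11. 260.]
260 70 [467. -60. 261.] [535.  10. 270.]
270 263 [466. -61. 270.] [539.  10. 280.]
280 246 [488. -40. 281.] [534.   6. 290.]
290 169 [491. -35. 290.] [530.   1. 299.]
310 5 [501. -17. 315.] [504.  -9. 316.]
320 19 [502. -26. 322.] [519.  -6. 330.]
330 84 [502. -25. 330.] [519.  -6. 335.]
```

View pics/p1.png

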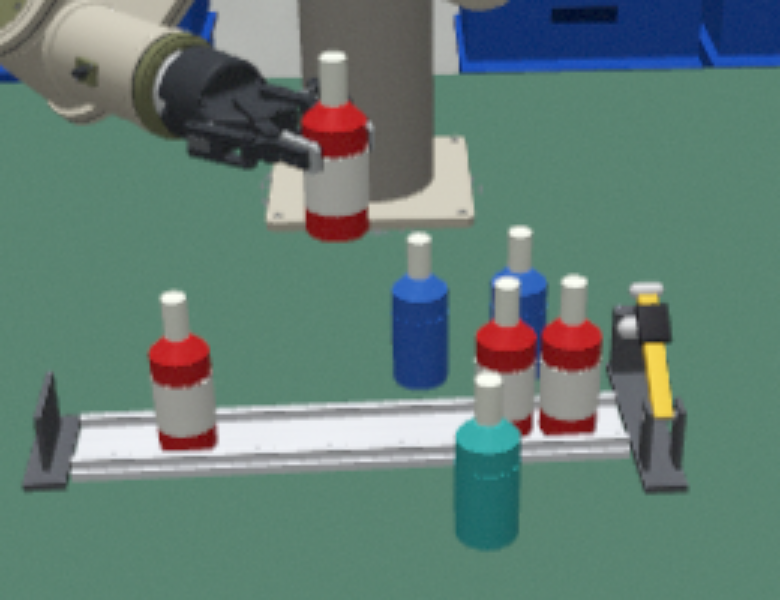

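The bottle is held upright (px 335,150), cap up, above the gap. Its cap centre is at (510.5,−15.8) and its base about 64.6 below the TCP. Descending.

```bash
python3 - <<'E'
from h import *
row([518.7,-6.6,120],pose(45,90));row([518.7,-6.6,80],pose(45,90))
E
```

```text
[-0.1428, -0.0035, 0.0, -0.0073, 0.005, 0.0101] rows>=2.3
[-0.1828, -0.0039, 0.0002, -0.0073, 0.005, 0.0101] rows>=2.9
```

```bash
python3 -m jog '[-0.05,-0.0015,0,-0.0073,0.005,0.0101, -0.1,-0.0028,0,-0.0073,0.005,0.0101, -0.1428,-0.0035,0,-0.0073,0.005,0.0101, -0.165,-0.0037,0,-0.0073,0.005,0.0101, -0.1828,-0.0039,0,-0.0073,0.005,0.0101, -0.1828,-0.0039,0,-0.0073,0.005,0.0101, -0.1828,-0.0039,0,-0.0073,0.005,0.0101]'; python3 - <<'E'
from h import *
show();row([518.7,-6.6,72],pose(45,90))
t=snap('top'); W=cloud(t)
m=(abs(W[...,0]-510)<20)&(abs(W[...,1]+16)<20)&(W[...,2]>140)&(W[...,2]<165);p=W[m];print(p.mean(0),p.min(0),p.max(0))
s=snap('scene'); W=cloud(s)
for z in (25,45,100,125):
    q=W[(abs(W[...,0]-520)<40)&(abs(W[...,1]+16)<40)&(abs(W[...,2]-z)<6)]; print(z,len(q),q.min(0).round(),q.max(0).round())
cv2.imwrite('pics/p2.png',cv2.resize(s['pixels'][120:260,190:430],(780,455))[:,:,::-1])
E
```

```text
time: 7.42
tool_pos: [518.0, -5.8, 79.4]
tcp_rot: [-45.6, -89.9, -89.4]
ft_force: [-0.2, 0.1, -1.2]
finger_gap: 46.0
grip_force: 62.4
{'time': 7.4, 'joint_pos': [-53.4, 36.3, 122.0, 82.3, 93.1, -68.4], 'tool_pos': [518.0, -5.8, 79.4], 'tcp_rot': [-45.6, -89.9, -89.4], 'ft_force': [-0.2, 0.1, -1.2], 'finger_gap': 46.0, 'grip_force': 62.4}
[-0.0074, 0.0011, -0.0001, 0.0013, -0.0016, -0.0016] rows>=0.1
[507.83932497 -14.77921156 148.43832032] [498.3874662 -23.1489878 144.3404156] [517.33195131  -6.26021048 153.40607264]
25 85 [512. -39.  19.] [546.   7.  31.]
45 86 [515. -38.  39.] [539.   8.  51.]
100 129 [501. -38.  94.] [535.   7. 106.]
125 36 [511. -25. 120.] [522.  -6. 131.]
```

View pics/p2.png

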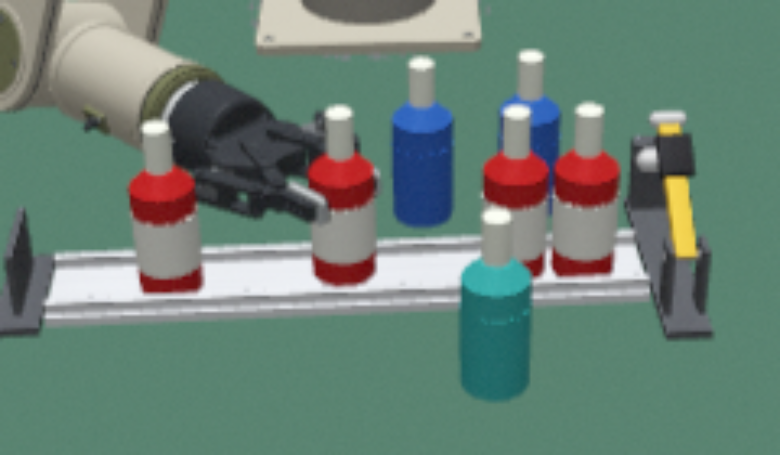

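```bash
python3 -m jog '[0,-0.0008,0.0008,0,0,0, -0.003,-0.0008,0.0008,0,0,0, -0.005,-0.0008,0.0008,0,0,0, -0.0055,-0.0008,0.0008,0,0,0]'; python3 -c "
from h import *
show()"
```

```text
time: 8.02
tool_pos: [517.2, -3.8, 74.9]
tcp_rot: [-31.7, -89.6, -103.4]
ft_force: [-0.3, 0.8, 11.7]
finger_gap: 46.3
grip_force: 62.3
{'time': 8.0, 'joint_pos': [-53.3, 37.3, 121.7, 82.5, 93.2, -69.0], 'tool_pos': [517.2, -3.8, 74.9], 'tcp_rot': [-31.7, -89.6, -103.4], 'ft_force': [-0.3, 0.8, 11.7], 'finger_gap': 46.3, 'grip_force': 62.3}
```

```bash
python3 -m jog '[0.001,0.0012,0,0,0,0, 0.001,0.0012,0,0,0,0]'; python3 -m jog '[0,0,0,0,0,0, 0,0,0,0,0,0, 0,0,0,0,0,0, 0,0,0,0,0,0]' 0.6; python3 - <<'E'
from h import *
show()
t=snap('top'); W=cloud(t)
m=(abs(W[...,0]-510)<25)&(abs(W[...,1]+16)<25)&(W[...,2]>136)&(W[...,2]<165);p=W[m];print(p.mean(0),p.min(0),p.max(0))
s=snap('scene'); W=cloud(s)
for z in (25,45,100,125):
    q=W[(abs(W[...,0]-520)<40)&(abs(W[...,1]+16)<40)&(abs(W[...,2]-z)<6)]; print(z,len(q),q.min(0).round(),q.max(0).round())
E
```

```text
time: 8.28
tool_pos: [517.7, -4.1, 74.9]
tcp_rot: [-52.5, -89.7, -82.5]
ft_force: [-1.5, 1.3, 6.4]
finger_gap: 46.0
grip_force: 62.4
time: 8.78
tool_pos: [518.0, -4.6, 74.2]
tcp_rot: [-69.5, -89.7, -65.7]
ft_force: [-0.1, -0.2, -0.5]
finger_gap: 68.4
grip_force: 0.0
{'time': 8.8, 'joint_pos': [-53.3, 37.2, 121.7, 82.4, 93.0, -68.8], 'tool_pos': [518.0, -4.6, 74.2], 'tcp_rot': [-69.5, -89.7, -65.7], 'ft_force': [-0.1, -0.2, -0.5], 'finger_gap': 68.4, 'grip_force': 0.0}
[507.6515495  -13.10258726 143.78394405] [498.55823467 -21.45320747 137.05874237] [517.55102404  -4.31846756 149.78968982]
25 78 [511. -50.  19.] [549.  10.  31.]
45 90 [511. -38.  39.] [539.  10.  51.]
100 133 [501. -36.  94.] [535.   9. 106.]
125 34 [512. -23. 120.] [523.  -6. 131.]
```

```bash
python3 -m jog '[0,0,-0.02,0,0,0, 0,0,-0.06,0,0,0, 0,0,-0.1,0,0,0, 0.02,0,-0.12,0,0,0, 0.08,0,-0.12,0,0,0, 0.14,0,-0.12,0,0,0, 0.2,0,-0.12,0,0,0, 0.2,0,-0.12,0,0,0]'; python3 - <<'E'
from h import *
show()
t=snap('top'); W=cloud(t)
for n,(x,y) in dict(t=(508,-13),a=(515,-144),b=(503,112),c=(503,164)).items():
    m=(abs(W[...,0]-x)<25)&(abs(W[...,1]-y)<25)&(W[...,2]>138)&(W[...,2]<165);print(n,W[m].mean(0).round(1))
row([420,100,280],pose(92.1,0)); row([490,225,180],pose(92.1,0))
E
```

```text
time: 9.88
tool_pos: [433.7, -91.3, 278.1]
tcp_rot: [107.4, -89.6, 117.4]
ft_force: [0.4, -0.0, -0.0]
finger_gap: 68.5
grip_force: 0.0
{'time': 9.9, 'joint_pos': [-70.9, 1.3, 129.5, 72.4, 109.1, -44.2], 'tool_pos': [433.7, -91.3, 278.1], 'tcp_rot': [107.4, -89.6, 117.4], 'ft_force': [0.4, -0.0, -0.0], 'finger_gap': 68.5, 'grip_force': 0.0}
t [507.7 -13.2 143.6]
a [ 515.6 -144.7  143.4]
b [503.1 112.2 143.9]
c [502.9 164.  143.9]
[0.0048, -0.1445, 0.1249, 0.6453, -1.4706, -0.6423] rows>=9.3
[-0.0949, -0.184, 0.2629, 0.6453, -1.4706, -0.6423] rows>=9.3
```

All four bottles stand level and the neighbours haven't moved. Next, the gate.

```bash
python3 -m jog '[0.0048,-0.1445,0.1249,0.6453,-1.4706,-0.6423, 0.0048,-0.1445,0.1249,0.6453,-1.4706,-0.6423, 0.0048,-0.1445,0.1249,0.6453,-1.4706,-0.6423, 0.0048,-0.1445,0.1249,0.6453,-1.4706,-0.6423, 0.0048,-0.1445,0.1249,0.6453,-1.4706,-0.6423, 0.0048,-0.1445,0.1249,0.6453,-1.4706,-0.6423, 0.0048,-0.1445,0.1249,0.6453,-1.4706,-0.6423, 0.0048,-0.1445,0.1249,0.6453,-1.4706,-0.6423]' -1 40; python3 - <<'E'
from h import *
show();row([494,229,220],pose(92.1,0))
E
```

```text
time: 10.92
tool_pos: [420.0, 100.0, 278.5]
tcp_rot: [173.8, -18.4, 85.3]
ft_force: [-0.9, 0.2, -1.0]
finger_gap: 0.3
grip_force: 0.0
{'time': 10.9, 'joint_pos': [-9.6, -30.8, 115.7, 18.8, 90.1, -3.0], 'tool_pos': [420.0, 100.0, 278.5], 'tcp_rot': [173.8, -18.4, 85.3], 'ft_force': [-0.9, 0.2, -1.0], 'finger_gap': 0.3, 'grip_force': 0.0}
[0.1093, 0.0522, 0.1043, 0.1268, -0.3137, -0.135] rows>=2.6
```

```bash
python3 -m jog '[0.1093,0.0522,0.1043,0.1268,-0.3137,-0.135, 0.1093,0.0522,0.1043,0.1268,-0.3137,-0.135, 0.1093,0.0522,0.1043,0.1268,-0.3137,-0.135, 0.1093,0.0522,0.1043,0.1268,-0.3137,-0.135, 0.1093,0.0522,0.1043,0.1268,-0.3137,-0.135]'; python3 - <<'E'
from h import *
show();row([495,229,125],pose(92.1,0));row([475.5,228,60],pose(92.1,0))
s=snap('wrist','w2.png'); w=cloud(s); im=s['pixels'].astype(int); X,Y,Z=w[...,0],w[...,1],w[...,2]
blk=(im.max(-1)<60)&(abs(Y-229)<20)&(Z>80)&(Z<125)&(abs(X-497)<30); p=w[blk]
if len(p): print(len(p),p.mean(0),p.min(0),p.max(0))
yel=(im[...,0]>150)&(im[...,1]>110)&(im[...,2]<80)&(abs(Y-229)<30)&(Z>45);p=w[yel]
if len(p): print(len(p),p.mean(0),p.min(0),p.max(0),np.polyfit(p[:,0],p[:,2],1))
E
```

```text
time: 11.55
tool_pos: [493.5, 229.3, 219.7]
tcp_rot: [-179.9, -0.2, 92.0]
ft_force: [-0.1, 0.5, 0.3]
finger_gap: 0.3
grip_force: 0.0
{'time': 11.6, 'joint_pos': [19.4, -0.9, 95.2, 0.2, 85.7, 17.3], 'tool_pos': [493.5, 229.3, 219.7], 'tcp_rot': [-179.9, -0.2, 92.0], 'ft_force': [-0.1, 0.5, 0.3], 'finger_gap': 0.3, 'grip_force': 0.0}
[-0.0007, 0.0016, 0.0947, -0.001, -0.0041, -0.0011] rows>=1.5
[-0.0013, -0.0178, 0.1597, -0.001, -0.0041, -0.0011] rows>=2.6
1102 [497.70499186 230.72024768 104.44911648] [482.99028511 216.81206756  93.42829323] [512.57362659 242.96941625 113.6291477 ]
110 [512.29672057 236.55437901  83.02297   ] [470.06028742 221.40278609  51.85064702] [551.66587842 239.70519372 111.8542966 ] [ -0.69448294 438.80430287]
```

View pics/w2.png

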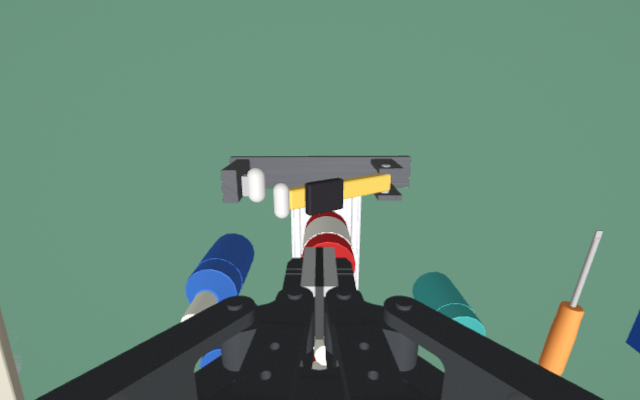

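The black pad (px 325,196) is centred at about (498,230,104) and the catch nose is at px (257,185). The nothing-in-the-way check passes, so I'll press along the pad's arc.

```bash
python3 -m jog '[0,0.003,0.06,0,0,0, 0,0.004,0.1,0,0,0, 0,0.002,0.113,0,0,0, 0,-0.0054,0.1277,0,0,0, 0,-0.0095,0.135,0,0,0, 0,-0.0125,0.1417,0,0,0, 0,-0.0148,0.149,0,0,0]'; python3 -m jog '[0,-0.001,0.004,0,0,0, 0,-0.0017,0.008,0,0,0, 0,-0.0017,0.01,0,0,0, 0,-0.0017,0.01,0,0,0]'; python3 -c "
from h import *
show()"
```

```text
time: 12.48
tool_pos: [481.0, 230.3, 74.8]
tcp_rot: [179.7, -0.4, 92.0]
ft_force: [-5.8, -4.4, 18.2]
finger_gap: -0.2
grip_force: 7.8
time: 12.98
tool_pos: [478.2, 230.2, 63.0]
tcp_rot: [179.8, -0.3, 92.0]
ft_force: [-1.9, -0.7, 4.1]
finger_gap: -0.0
grip_force: 1.6
{'time': 13.0, 'joint_pos': [20.0, 5.1, 106.1, 0.3, 68.5, 17.9], 'tool_pos': [478.2, 230.2, 63.0], 'tcp_rot': [179.8, -0.3, 92.0], 'ft_force': [-1.9, -0.7, 4.1], 'finger_gap': -0.0, 'grip_force': 1.6}
```

```bash
python3 -m jog '[0,0,0.0015,0,0,0, 0,0,0.003,0,0,0, 0,0,0.003,0,0,0]'; python3 -m jog '[0,0,-0.005,0,0,0, 0,0,-0.02,0,0,0, 0,0,-0.06,0,0,0, 0,0,-0.12,0,0,0, 0,0,-0.18,0,0,0, 0,0,-0.18,0,0,0, 0,0,-0.18,0,0,0]'; python3 - <<'E'
from h import *
show()
s=snap('wrist'); w=cloud(s); im=s['pixels'].astype(int); X,Y,Z=w[...,0],w[...,1],w[...,2]
blk=(im.max(-1)<60)&(abs(Y-229)<20)&(Z>40)&(Z<125)&(abs(X-480)<30); p=w[blk]; print(len(p),np.median(p,0),p.min(0),p.max(0))
t=snap('top'); W=cloud(t); sc=snap('scene')
for n,(x,y) in dict(t=(508,-13),a=(515,-144),b=(503,112),c=(503,164)).items():
    m=(abs(W[...,0]-x)<25)&(abs(W[...,1]-y)<25)&(W[...,2]>138)&(W[...,2]<165);print(n,W[m].mean(0).round(1))
cv2.imwrite('pics/end.png',cv2.resize(np.vstack([s['pixels'][100:260,180:480],sc['pixels'][130:260,140:440]]),None,fx=2,fy=2)[:,:,::-1])
E
```

```text
time: 13.35
tool_pos: [478.2, 230.2, 59.9]
tcp_rot: [179.8, -0.3, 92.0]
ft_force: [-2.6, 2.2, 3.3]
finger_gap: 0.2
grip_force: 1.9
time: 14.22
tool_pos: [478.0, 228.9, 240.8]
tcp_rot: [179.7, -0.4, 92.0]
ft_force: [0.8, 0.1, -0.5]
finger_gap: -0.1
grip_force: 0.0
{'time': 14.2, 'joint_pos': [19.9, -4.0, 96.0, 0.2, 87.6, 17.9], 'tool_pos': [478.0, 228.9, 240.8], 'tcp_rot': [179.7, -0.4, 92.0], 'ft_force': [0.8, 0.1, -0.5], 'finger_gap': -0.1, 'grip_force': 0.0}
48 [477.92484422 241.12302179  62.53490959] [463.17458217 217.50908082  60.53447201] [495.55639838 242.03481898  64.91355974]
t [507.9 -13.2 144.1]
a [ 515.6 -144.6  143.9]
b [503.1 112.2 143.6]
c [503.1 164.1 143.7]
```

View pics/end.png

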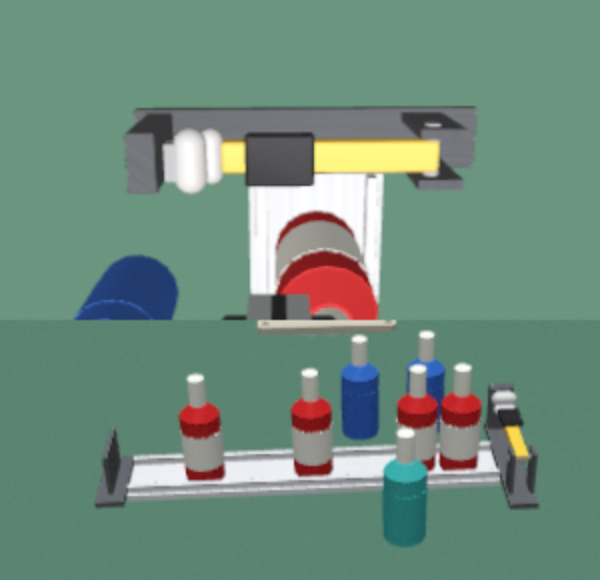

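The gate is level and latched under the catch nose (px 190,160), with the pad at z ≈ 62.5. All the red bottles are upright in the lane.

```bash
python3 -c "
from bench import r
print(r.hand_in())"
```

```text
the job is handed in; nothing more can be done
None
```

The fallen bottle now stands upright in the gap and has been let go, the gate is held down by its catch, the neighbouring bottles did not move, the screwdriver was not touched, and the job was handed in at about 14 s.

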